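# Unstack the cleaned gearbox parts into their nests

### The job

Take the stack of gearbox parts apart one at a time, from the top down, and lay each part flat in the plywood nest whose recess has its own shape and size: the small bushing in the small round recess, the nut in the hexagonal one, the block in the square one and the drum in the large round one. Set them down without dropping any, let go of them, and leave the blue-lidded tub and the tape roll where they are.

Things in the scene. Friction and masses are not known exactly. Their poses are not given: they have to be found in the camera images.
- bushing: Top of the stack: plain steel bushing, a round upright cylinder 26 mm in diameter, 26 mm high, with a dark bore mark on its top (solid for gripping), about 70 g. Origin: centre of its underside; z up along its axis.
- nut: Second from the top, under the bushing: steel hexagonal nut, 38 mm across flats (44 mm across corners), 24 mm high, about 150 g. Origin: centre of its underside; z up. Its flats face along its x axis and every 60 degrees from there.
- block: Third, under the nut: square aluminium block 48 x 48 mm, 28 mm high, four dark bolt holes near the corners, about 170 g. Origin: centre of its underside; z up; x and y square to its sides.
- drum: Bottom of the stack, under the block: dark steel drum, a round cylinder 64 mm in diameter, 30 mm high, with two bright bands, about 400 g. It stands on a fixed wooden foot 90 x 90 mm, 20 mm high. Origin: centre of its underside; z up along its axis. The parts are stacked loosely, their centres within about 4 mm of one another; the whole stack with the foot is 128 mm high.
- nest_small: Fixed to the bench. Plywood frame, whole height 10 mm, with a flat black rubber floor 4 mm above the bench, so the recess is 6 mm deep. Origin: centre of the underside, on the bench; z up. Round frame 66 mm in outer diameter, round recess 42 mm in diameter: the place for the bushing.
- nest_hex: Fixed to the bench. Plywood frame, whole height 10 mm, with a flat black rubber floor 4 mm above the bench, so the recess is 6 mm deep. Origin: centre of the underside, on the bench; z up. Hexagonal frame 76 mm across flats, hexagonal recess 54 mm across flats: the place for the nut, which fits in at any yaw. The recess's flats face along its x axis and every 60 degrees from there.
- nest_square: Fixed to the bench. Plywood frame, whole height 10 mm, with a flat black rubber floor 4 mm above the bench, so the recess is 6 mm deep. Origin: centre of the underside, on the bench; z up. Square frame 88 x 88 mm, square recess 64 x 64 mm with sides square to its x and y: the place for the block, which must be turned roughly in line with the recess to go in.
- nest_large: Fixed to the bench. Plywood frame, whole height 10 mm, with a flat black rubber floor 4 mm above the bench, so the recess is 6 mm deep. Origin: centre of the underside, on the bench; z up. Round frame 104 mm in outer diameter, round recess 80 mm in diameter: the place for the drum.
- tub: Bystander: small closed tub with a blue lid, 60 mm in diameter, 50 mm high, loose on the bench among the nests. Origin: centre of its underside. To be left where it is.
- tape: Bystander: grey roll of tape lying flat, 104 mm in outer diameter, 48 mm high, loose on the bench. Origin: centre of its underside. To be left where it is.
Things that resemble listed ones, but are neither listed nor needed, are in the scene too. Leave any yellow look-alike of the nest_hex alone. What is shaped like the block but orange is not meant.

How it is judged (in metres and radians):
On the way, in this order (a step that is already met when the one before it is completed fails the run):
1. the bushing lies flat in its own nest, let go (horizontal distance between bushing and nest_small below 0.012 m and z of bushing in the frame of nest_small below 0.007 m and angle between bushing's own z axis and vertical below 0.1 rad and linear speed of bushing below 0.02 m/s and angular speed of bushing below 0.2 rad/s and contact force between bushing and the fingers below 0.1 N), for 0.2 s.
2. the hexagonal nut lies flat in its own nest, let go (horizontal distance between nut and nest_hex below 0.012 m and z of nut in the frame of nest_hex below 0.007 m and angle between nut's own z axis and vertical below 0.1 rad and linear speed of nut below 0.02 m/s and angular speed of nut below 0.2 rad/s and contact force between nut and the fingers below 0.1 N), for 0.2 s.
3. the square block lies flat in its own nest, let go (horizontal distance between block and nest_square below 0.012 m and z of block in the frame of nest_square below 0.007 m and angle between block's own z axis and vertical below 0.1 rad and linear speed of block below 0.02 m/s and angular speed of block below 0.2 rad/s and contact force between block and the fingers below 0.1 N), for 0.2 s.
4. the drum lies flat in its own nest, let go (horizontal distance between drum and nest_large below 0.012 m and z of drum in the frame of nest_large below 0.007 m and angle between drum's own z axis and vertical below 0.1 rad and linear speed of drum below 0.02 m/s and angular speed of drum below 0.2 rad/s and contact force between drum and the fingers below 0.1 N), for 0.2 s.
At the end, for the whole second after the job is handed in: Bushing, nut, block and drum each lie flat (within 0.1 rad) on the floor of the small round, hexagonal, square and large round nest respectively, centre within 12 mm of the nest's centre and underside less than 7 mm above the bench, released and at rest (all of step 1 and all of step 2 and all of step 3 and all of step 4); the robot touches nothing.
It fails at once if a part is dropped (falling free faster than 0.6 m/s, about 18 mm of fall) ((linear speed of bushing above 0.6 m/s and contact force between bushing and the fingers below 0.05 N) or (linear speed of nut above 0.6 m/s and contact force between nut and the fingers below 0.05 N) or (linear speed of block above 0.6 m/s and contact force between block and the fingers below 0.05 N) or (linear speed of drum above 0.6 m/s and contact force between drum and the fingers below 0.05 N)).
It fails at once if the tub is shifted by more than 20 mm (distance of tub from where it was at the start of the episode above 0.02 m).
It fails at once if the tape roll is shifted by more than 20 mm (distance of tape from where it was at the start of the episode above 0.02 m).
It also fails if it takes over 96 s, if anything falls off the work surface, if the arm or the gripper's body presses on something with over 40 N, if the wrist force passes 120 N, or if a joint passes its speed limit or range.

### The arm

A 6-joint arm with a two-finger parallel gripper is mounted at the origin on the work surface. World frame = base frame: x ahead of the robot, y to its left, z up, the work surface at z = 0. Lengths are in mm, angles in rad, forces in N, time in s.
With the tool pointing down it reaches from about 325 to 775 mm from the base axis. Payload 5.5 kg.
Tool frame: the origin (TCP) lies midway between the tips of the shut fingers; the grasp point (between the pads) lies 19 mm behind it (arm.pinch_z is the distance from the TCP to the grasp point, in mm); z points along the fingers, y is the line along which they close (so a half turn about z gives the same grasp; the last joint's range is limited). The gripper opens to 88 mm and grips with 3 to 60 N. Pads are 20 mm wide; open, the fingers measure 115 mm over their backs; the gripper's body (75 mm by 178 mm) begins 61 mm behind the grasp point.
Start: joints at [1.076, 0.091, 1.231, -0, 1.82, -0.057], TCP at [254.375, 543.424, 222.631] pointing down, gripper open.
Joint ranges: [-2.87, 2.87], [-0.86, 2.18], [0.17, 2.46], [-1.51, 4.65], [0.06, 2.69], [-2.65, 2.65]. Speed limits (rad/s): [2.57, 2.57, 3.01, 3.14, 3.14, 3.14].

### API

Orientations are given as a unit quaternion [x, y, z, w].
In Python, from station import status, imaging, ticket, models, arm gives the robot as it stands.
- The arm moves only by the shell command python3 -m pendant 'ROWS' [FORCE]. ROWS is JSON, a list of rows, each a list of 3 entries, a list of its own where there are three numbers: the shift along the world's x, y, z scaled (see below), then the turn about the world's z scaled (see below), then the gripper's target within -1 to 1 (fully open at 1, half-way at 0, shut at -1). A call has 1 to 20 rows; each row is the pose to reach, as a shift and turn from the pose commanded when the call began; what a row does not reach only later rows make up. The controller multiplies each number of a shift by 0.08 m and each number of a turn by 2 rad. A row lasts 1/12 s, in which the tool goes at most 41.7 mm and 7.16 degrees, less where a joint would pass 70% of its speed; a pose out of reach is approached as far as the arm can. A call with a number of a shift or a turn outside -1 to 1 is refused whole. A call with a gripper value outside its range is refused whole. The fingers move at their own pace and stop on an object; FORCE is the grip in N (left out, the last holds). Time passes only in rows, so rows that repeat a pose let the fingers close. It gives the time, the measured TCP pose, the force, the opening and the grip force at its end, in the units of the state.
- status.get_obs(): the state, without advancing time (a new reading comes with each control period).
- imaging.capture(name): name is "side" or "top"; returns a dict with "color" (384x512x3 uint8, red, green, blue), "vfov" (degrees; the focal length in pixels is half the picture's height over the tangent of half this angle, whatever the lens; pixels are square), "cx", "cy" (the principal point, pixels), "extrinsics" (4x4, takes a point from camera to world coordinates). Camera axes: x right, y up, looking along -z (the intrinsics and any distortion apply to the point x, -y, -z); pixel columns grow to the right and rows downward; lengths in mm; the calibration is good to about 2 mm. A picture is of the moment at which its call begins. There is no depth.
- ticket.close_job(): hands the job in; it is judged then, once.
Trained networks look in the newest picture that a camera, given by its name, has taken for a name from the list of things; names that differ only in an ending like _2 or _b are one class to them, and where a whole thing is asked for, a point or a joint stands for the part that bears it (a point fixed in the world has none). Each returns a list of dicts, best first, with "conf" (0 to 1); they miss things now and then, are a little off and sometimes report something else, mostly with a low value. They report only what shows in the picture. A call takes as long as a camera call. They do not tell look-alikes from the thing itself.
- models.outline_of(camera, thing): "region" (384x512 bool, what is visible of it) and "rect" ([left, top, right, bottom] in pixels, round what is visible of it).
- models.spot_point(camera, thing): "position" ([row, column] in pixels: a listed point, or the origin of a listed thing).
The state is a dict: "t": time; "joint_pos": joint angles; "joint_velocities": joint speeds; "joint_torque": joint torques, N m; "position": TCP position; "ee_rot": TCP orientation; "wrist_force": force on the tool from outside, world axes, zero at the start; "ft_torque": the same for the moment, N m; "finger_gap": finger opening in mm; "gripper_force": force on a finger pad.
Only numpy, scipy, OpenCV 4.12 (cv2) and the standard library are available. Lean on these libraries where they do the work, as an engineer would, in place of code of your own. Each camera call takes 0.05 s, during which the arm holds its last target. There are 200 camera calls.

## Working session

There is one attempt and no reset: what is moved stays moved. The work goes in short steps, Python scripts to look and compute and a shell command to move; the robot and the scene stay as the last step left them, time stands still between calls to the robot, and variables do not carry over. Pictures are saved under pics/ and viewed, at most 14 in all, crops included, and the job is handed in when it is done.

```bash
mkdir -p pics; cat > h.py <<'E'
import numpy as np, cv2
from station import status, imaging, ticket, models, arm
def ray(c,px):
    f=c["color"].shape[0]/2/np.tan(np.radians(c["vfov"])/2)
    E=np.array(c["extrinsics"]); d=np.array([(px[1]-c["cx"])/f,-(px[0]-c["cy"])/f,-1.])
    return E[:3,3],E[:3,:3]@d
def at(c,px,z):
    o,d=ray(c,px); return o+d*(z-o[2])/d[2]
def proj(c,P):
    f=c["color"].shape[0]/2/np.tan(np.radians(c["vfov"])/2)
    E=np.array(c["extrinsics"]); p=E[:3,:3].T@(np.array(P)-E[:3,3])
    return np.array([c["cy"]-f*p[1]/-p[2], c["cx"]+f*p[0]/-p[2]])
def save(c,n): cv2.imwrite("pics/"+n,c["color"][:,:,::-1])
E
python3 - <<'E'
from h import *
for n in("top","side"):
    c=imaging.capture(n); save(c,n+"0.png"); print(n,{k:v for k,v in c.items() if k!="color"})
    for t in "bushing nut block drum nest_small nest_hex nest_square nest_large tub tape".split():
        for m in models.spot_point(n,t)[:3]:
            print(n,t,round(m["conf"],2),np.round(m["position"]),np.round(at(c,m["position"],{"bushing":102,"nut":78,"block":50,"drum":20}.get(t,0)))[:2])
print(status.get_obs())
E
```

```text
top {'vfov': 42.69573109673818, 'cx': 266.969224285369, 'cy': 187.60333901485535, 'extrinsics': array([[ 1.67094589e-02,  9.86838365e-01, -1.60844135e-01,
         4.07438860e+02],
       [-9.99710628e-01,  1.37052189e-02, -1.97693739e-02,
         2.99277507e+01],
       [-1.73047725e-02,  1.61127927e-01,  9.86781808e-01,
         1.45904268e+03],
       [ 0.00000000e+00,  0.00000000e+00,  0.00000000e+00,
         1.00000000e+00]])}
top bushing 0.67 [185. 345.] [ 640. -162.]
top nut 0.15 [187. 336.] [ 636. -139.]
top block 0.64 [152. 339.] [ 746. -151.]
top block 0.55 [189. 341.] [ 635. -156.]
top drum 0.69 [189. 339.] [ 641. -155.]
top nest_small 0.7 [248. 201.] [462. 250.]
top nest_hex 0.75 [184. 248.] [654. 117.]
top nest_hex 0.64 [141. 239.] [789. 148.]
top nest_square 0.98 [245. 292.] [474. -19.]
top nest_large 0.7 [244. 361.] [ 481. -221.]
top tub 0.76 [181. 284.] [666.   7.]
top tape 0.81 [190. 166.] [635. 363.]
side {'vfov': 54.6457062255905, 'cx': 257.5362211451687, 'cy': 188.94153176120588, 'extrinsics': array([[ 9.26106605e-01,  2.93957886e-01, -2.36464199e-01,
         4
[... 800 characters left out ...]
pos': array([ 1.07629452e+00,  9.11025433e-02,  1.23068475e+00,  2.74730879e-05,
        1.81981023e+00, -5.67055291e-02]), 'joint_velocities': array([ 0.00097054,  0.00141295,  0.00062488,  0.00122079, -0.00027879,
       -0.00052465]), 'joint_torque': array([-1.61612719e-03, -4.46210253e+01, -4.06509197e+01,  6.97174156e-02,
        1.97248271e-02, -6.35094443e-05]), 'position': array([254.37027347, 543.42825669, 222.63831063]), 'ee_rot': array([ 2.17150882e-01,  9.76138051e-01,  1.27810258e-06, -1.34735299e-05]), 'wrist_force': array([ 0.14488136, -0.71360839, -0.55808053]), 'ft_torque': array([ 0.03342661,  0.03398629, -0.00010077]), 'gripper_force': 0.0, 'finger_gap': 87.63475979405504}
```

```bash
python3 - <<'E'
import cv2
for n,(a,b,c,d) in {"top0":(110,290,140,400),"side0":(100,400,130,400)}.items():
    i=cv2.imread(f"pics/{n}.png")[a:b,c:d]
    k=3 if n=="top0" else 2
    i=cv2.resize(i,None,fx=k,fy=k,interpolation=cv2.INTER_CUBIC); cv2.imwrite(f"pics/{n}c.png",i)
E
```

```text
(no output)
```

View pics/top0c.png

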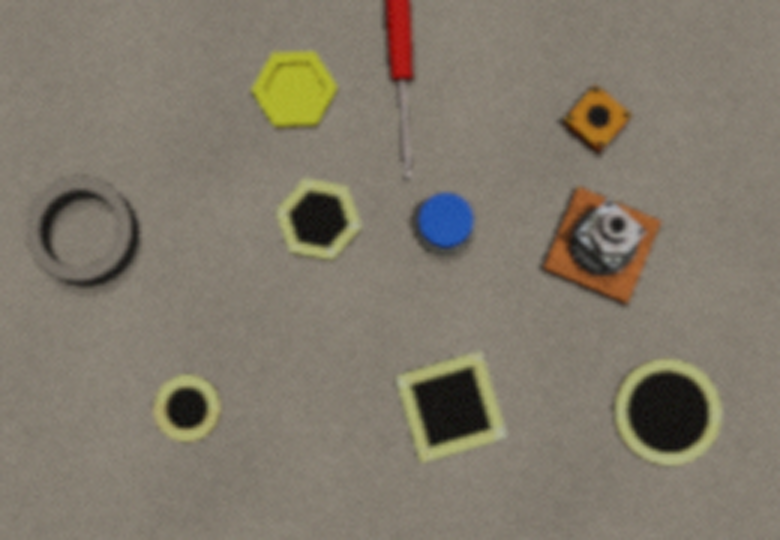

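View pics/side0c.png

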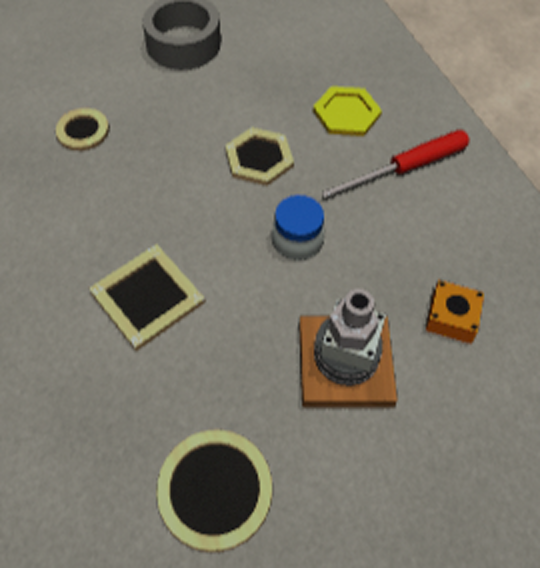

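```bash
cat >> h.py <<'E'
def nest(c,approx):
    hsv=cv2.cvtColor(c["color"],cv2.COLOR_RGB2HSV)
    r,q=proj(c,[*approx,8])
    m=(((hsv[...,1]>60)&(hsv[...,2]>110))*255).astype(np.uint8)   # plywood
    best=None
    for k in cv2.findContours(m,cv2.RETR_EXTERNAL,cv2.CHAIN_APPROX_NONE)[0]:
        if cv2.contourArea(k)>150 and cv2.pointPolygonTest(k,(float(q),float(r)),True)>-8: best=k
    if best is None: return None
    w=np.array([at(c,(y,x),9)[:2] for x,y in best[:,0]],np.float32)
    M=cv2.moments(w); rect=cv2.minAreaRect(w)
    return np.round([M["m10"]/M["m00"],M["m01"]/M["m00"],*rect[1],rect[2]],1)
E
python3 - <<'E'
from h import *
for n in("top","side"):
    c=imaging.capture(n)
    for k,a in dict(small=(468,249),hex=(656,121),square=(474,-16),large=(474,-224)).items(): print(n,k,nest(c,a))
    # bore
    r,q=np.round({"top":(185,345.7),"side":(251,309.5)}[n]).astype(int)
    g=cv2.cvtColor(c["color"],cv2.COLOR_RGB2GRAY).astype(float)[r-3:r+4,q-3:q+4]
    w=np.clip(90-g,0,None); yy,xx=np.mgrid[r-3:r+4,q-3:q+4]
    p=((w*yy).sum()/w.sum(),(w*xx).sum()/w.sum()); print(n,"bore",p,at(c,p,128))
    if n=="side":
        i=cv2.resize(c["color"][235:310,270:345,::-1],None,fx=8,fy=8,interpolation=cv2.INTER_CUBIC);cv2.imwrite("pics/st.png",i)
E
```

```text
top small [468.  247.4  64.6  64.9   2. ]
top hex [656.6 123.2  79.1  81.2   0.8]
top square [473.6 -10.1  89.6  90.   17.6]
top large [ 472.4 -221.8   99.2  102.2   89.5]
top bore (np.float64(184.47297297297297), np.float64(345.35885885885887)) [ 636.07415386 -158.14085578  128.        ]
side small [469.5 247.6  65.6  62.5  74.9]
side hex [659.9 122.7  84.7  75.2  80.5]
side square None
side large [ 474.  -223.2  102.6  101.9   67.9]
side bore (np.float64(250.46591351772497), np.float64(309.80911569925985)) [ 638.14818883 -158.64428279  128.        ]
```

View pics/st.png

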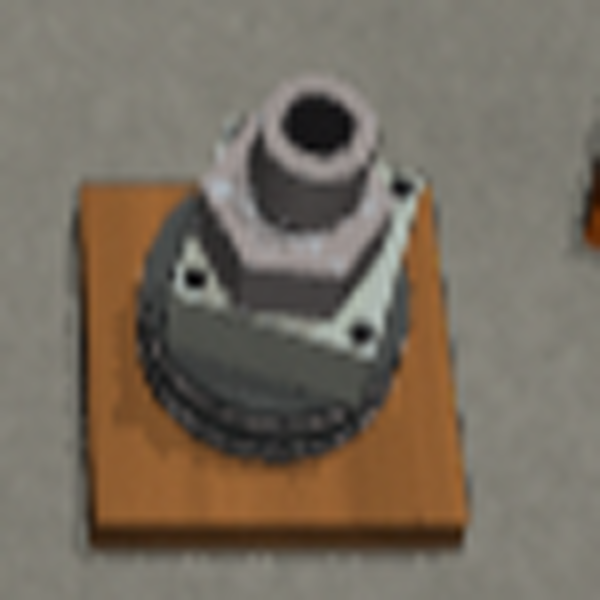

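```bash
python3 - <<'E'
from h import *
c=imaging.capture("side")
def P(x,y,z): return at(c,(235+y/8-.44,270+x/8-.44),z)[:2]
def ang(a,b): d=b-a; return np.degrees(np.arctan2(d[1],d[0])),np.hypot(*d)
B=[P(193,278,78),P(361,333,78),P(402,187,78)]
print("holes",B,ang(B[0],B[1]),ang(B[1],B[2]),"centre",(B[0]+B[2])/2)
N=[P(245,268,102),P(340,272,102),P(390,205,102),P(203,185,102)]
print("nut",[ang(N[i],N[j]) for i,j in((0,1),(1,2),(3,0))],"c",(N[2]+N[3])/2)
print({k:getattr(arm,k) for k in dir(arm) if k[0]!="_"})
E
```

```text
holes [array([ 610.98767513, -159.62256655]), array([ 640.26036747, -186.08394983]), array([ 666.1934894 , -157.06617501])] (np.float64(-42.112363665017504), np.float64(39.4600471657024)) (np.float64(48.21291030282492), np.float64(38.91732350027311)) centre [ 638.59058227 -158.34437078]
nut [(np.float64(-24.721491305357436), np.float64(20.850804114938626)), (np.float64(30.069215912008477), np.float64(20.671008138763206)), (np.float64(-90.73239672499503), np.float64(21.826611488837777))] c [ 634.31093433 -159.9859124 ]
{'PlanningError': <class 'station.PlanningError'>, 'pinch_z': 18.700000000000003}
```

```bash
python3 -m pendant '[[[0.5,-0.5,0],0,1],[[0.5,-1,0],0,1],[[0.5,-1,0],0,1]]' 20
```

```text
t: 1.5
position: [295.7, 459.7, 222.1]
ee_rot: [0.218, 0.976, -0.001, 0.0]
wrist_force: [-0.7, -0.1, 0.9]
finger_gap: 88.1
gripper_force: 0.0
```

```bash

python3 -m pendant '[[[0.27,-0.5,0],0,1],[[0.54,-1,0],-0.03,1]]' >/dev/null
python3 -m pendant '[[[0.27,-0.5,0],0,1],[[0.54,-1,0],0,1]]' >/dev/null
python3 -m pendant '[[[0.27,-0.5,0],0,1],[[0.54,-1,0],0,1]]' >/dev/null
python3 -m pendant '[[[0.27,-0.5,0],0,1],[[0.54,-1,0],0,1]]' >/dev/null
python3 -m pendant '[[[0.27,-0.5,0],0,1],[[0.54,-1,0],0,1]]' >/dev/null
python3 -m pendant '[[[0.27,-0.5,0],0,1],[[0.54,-1,0],0,1]]' >/dev/null
python3 -m pendant '[[[0.27,-0.5,0],0,1],[[0.54,-1,0],0,1],[[0.54,-1,0],0,1],[[0.54,-1,0],0,1],[[0.54,-1,0],0,1]]'
```

```text
t: 2.92
position: [575.0, -56.1, 222.5]
ee_rot: [0.247, 0.969, 0.0, -0.0]
wrist_force: [0.5, -0.8, -1.3]
finger_gap: 88.0
gripper_force: 0.0
```

```bash

python3 -m pendant '[[[0.25,-0.4,0],0,1],[[0.5,-0.8,0],0,1],[[0.5,-0.8,0],0,1],[[0.5,-0.8,0],0,1]]' >/dev/null
python3 -m pendant '[[[0.275,-0.48,-0.5],0,1],[[0.275,-0.48,-0.9],0,1],[[0.275,-0.48,-0.9],0,1],[[0.275,-0.48,-0.9],0,1],[[0.275,-0.48,-0.9],0,1]]'
```

```text
t: 3.67
position: [636.9, -156.8, 152.4]
ee_rot: [0.245, 0.969, 0.0, 0.0]
wrist_force: [0.4, -0.5, 0.4]
finger_gap: 87.8
gripper_force: 0.0
```

```bash

python3 -m pendant '[[[0,-0.02,-0.3],0,1],[[0,-0.02,-0.52],0,1],[[0,-0.02,-0.52],0,1],[[0,-0.02,-0.52],0,1],[[0,-0.02,-0.52],0,0],[[0,-0.02,-0.52],0,-1],[[0,-0.02,-0.52],0,-1],[[0,-0.02,-0.52],0,-1],[[0,-0.02,-0.52],0,-1],[[0,-0.02,-0.52],0,-1],[[0,-0.02,-0.52],0,-1]]' 20
```

```text
t: 4.58
position: [637.1, -160.6, 109.1]
ee_rot: [0.246, 0.969, -0.0, -0.0]
wrist_force: [-0.6, -0.0, 0.1]
finger_gap: 44.8
gripper_force: 0.0
```

```bash

python3 -m pendant '[[[0,0,0.015],0,-1],[[0,0,0.015],0,-1],[[0,0,0.015],0,-1],[[0,0,0.015],0,-1],[[0,0,0.015],0,-1],[[0,0,0.015],0,-1],[[0,0,0.015],0,-1],[[0,0,0.015],0,-1]]'
```

```text
t: 5.25
position: [637.2, -160.5, 110.4]
ee_rot: [0.246, 0.969, 0.0, 0.0]
wrist_force: [0.0, 0.4, 0.8]
finger_gap: 25.7
gripper_force: 20.0
```

```bash

python3 -m pendant '[[[0,0,0.1],0,-1],[[0,0,0.3],0,-1],[[0,0,0.5],0,-1],[[0,0,0.5],0,-1]]'
for i in 1 2 3 4 5; do python3 -m pendant '[[[-0.14,0.33,0],0,-1],[[-0.28,0.67,0],0,-1],[[-0.4,1,0],0,-1],[[-0.4,1,0],0,-1]]'|head -2|tail -1; done; python3 -m pendant '[[[0,0,0],0,-1],[[0,0,0],0,-1]]'
python3 - <<'E'
from h import *
c=imaging.capture("side"); save(c,"s1.png"); t=imaging.capture("top")
cv2.imwrite("pics/s1c.png",np.hstack([cv2.resize(c["color"][235:310,270:345,::-1],None,fx=5,fy=5,interpolation=cv2.INTER_CUBIC),cv2.resize(t["color"][160:235,310:385,::-1],None,fx=5,fy=5,interpolation=cv2.INTER_CUBIC)]))
E
```

```text
t: 5.58
position: [638.3, -161.0, 154.6]
ee_rot: [0.246, 0.969, -0.0, 0.003]
wrist_force: [0.8, -0.1, 0.1]
finger_gap: 25.6
gripper_force: 20.0
position: [603.9, -76.4, 150.0]
position: [571.9, 3.1, 150.0]
position: [540.0, 82.7, 150.0]
position: [508.2, 162.2, 150.0]
position: [476.4, 241.9, 149.9]
t: 7.42
position: [477.9, 238.2, 150.0]
ee_rot: [0.247, 0.969, -0.001, 0.0]
wrist_force: [0.1, 0.1, -0.4]
finger_gap: 25.6
gripper_force: 20.0
```

View pics/s1c.png

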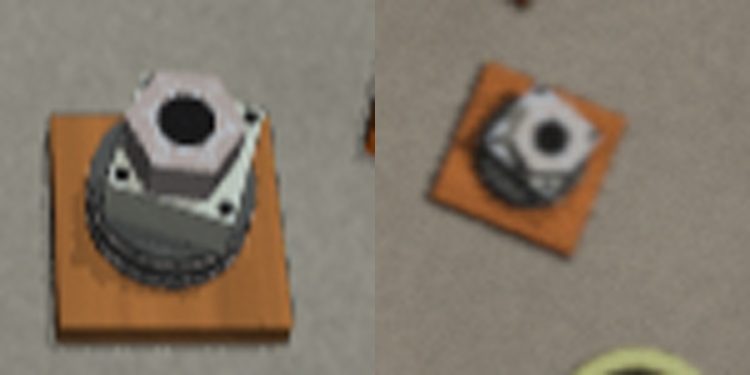

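```bash

python3 -m pendant '[[[-0.115,0.116,-0.3],0,-1],[[-0.115,0.116,-0.7],0,-1],[[-0.115,0.116,-1],0,-1],[[-0.115,0.116,-1],0,-1],[[-0.115,0.116,-1],0,-1]]'
python3 -m pendant '[[[0,0,-0.3],0,-1],[[0,0,-0.5],0,-1],[[0,0,-0.62],0,-1],[[0,0,-0.68],0,-1],[[0,0,-0.68],0,-1],[[0,0,-0.68],0,-1],[[0,0,-0.68],0,-1]]'
python3 - <<'E'
from h import *
c=imaging.capture("side"); t=imaging.capture("top")
print(at(c,(258.2,307.0),102),at(t,(187.2,344.8),102))
N=[at(c,(235+y/5-.4,270+x/5-.4),102)[:2] for x,y in((160,165),(218,168),(247,120),(212,72),(157,68),(128,116))]
print(np.mean(N,0)); 
for i in range(6):
    d=N[(i+1)%6]-N[i]; print(np.degrees(np.arctan2(d[1],d[0]))%60,np.hypot(*d))
E
```

```text
t: 7.93
position: [467.6, 247.4, 69.1]
ee_rot: [0.247, 0.969, -0.001, -0.001]
wrist_force: [0.4, -0.4, -0.7]
finger_gap: 25.5
gripper_force: 20.0
t: 8.52
position: [468.9, 249.1, 17.5]
ee_rot: [0.246, 0.969, 0.001, 0.001]
wrist_force: [-0.3, 0.1, -0.7]
finger_gap: 25.4
gripper_force: 20.0
[ 635.64238209 -158.95279407  102.        ] [ 632.79413491 -160.1893908   102.        ]
[ 635.69991601 -158.79902839]
34.67120010654376 20.374455539915257
34.9640542694047 22.37799267383682
36.83645792806418 22.228891807648562
33.19225631452724 20.020980487754073
36.63817755334341 22.83538068669811
35.51581327793512 21.680968777333543
```

```bash

python3 -m pendant '[[[0,-0.01,-0.02],0,-1],[[0,-0.01,-0.04],0,-1],[[0,-0.01,-0.055],0,-1],[[0,-0.01,-0.06],0,-1],[[0,-0.01,-0.06],0,-1],[[0,-0.01,-0.06],0,-1]]'
```

```text
t: 9.12
position: [468.2, 248.0, 12.3]
ee_rot: [0.246, 0.969, 0.0, 0.0]
wrist_force: [-2.6, -2.3, 6.3]
finger_gap: 25.3
gripper_force: 20.0
```

```bash

python3 -m pendant '[[[0,0,0],0,-0.2],[[0,0,0],0,0],[[0,0,0],0,0],[[0,0,0],0,0],[[0,0,0],0,0.1],[[0,0,0.1],0,0.2],[[0,0,0.4],0,0.3],[[0,0,0.7],0,0.4],[[0,0,1],0,0.4]]'
python3 -m pendant '[[[0.1,-0.2,0.4],0,0.4],[[0.2,-0.5,0.7],0,0.4],[[0.4,-1,1],0.033,0.4],[[0.4,-1,1],0.033,0.4]]'
for i in 1 2 3; do python3 -m pendant '[[[0.14,-0.33,0],0,0.4],[[0.28,-0.67,0],0,0.4],[[0.4,-1,0],0,0.4],[[0.4,-1,0],0,0.4]]'|head -2|tail -1; done; python3 -m pendant '[[[0,0,0],0,0.4],[[0,0,0],0,0.4]]'
python3 - <<'E'
from h import *
for n in("side","top"):
    c=imaging.capture(n); 
    m=models.spot_point(n,"bushing")[:1]; print([(x["conf"],at(c,x["position"],4)) for x in m])
    r,q=proj(c,[468,248,10]).astype(int); i=cv2.resize(c["color"][r-30:r+30,q-30:q+30,::-1],(300,300)); globals()[n]=i
cv2.imwrite("pics/b1.png",np.hstack([side,top]))
E
```

```text
t: 9.87
position: [467.7, 247.8, 92.2]
ee_rot: [0.246, 0.969, -0.0, -0.0]
wrist_force: [0.5, 0.6, 0.6]
finger_gap: 61.2
gripper_force: 0.0
t: 10.2
position: [502.7, 164.8, 176.6]
ee_rot: [0.214, 0.977, 0.001, 0.004]
wrist_force: [0.1, 0.1, -0.4]
finger_gap: 61.4
gripper_force: 0.0
position: [532.9, 84.2, 170.7]
position: [564.6, 4.8, 170.4]
position: [596.5, -74.8, 170.2]
t: 11.37
position: [595.7, -70.7, 170.8]
ee_rot: [0.214, 0.977, 0.0, -0.0]
wrist_force: [0.1, -0.3, -0.8]
finger_gap: 61.6
gripper_force: 0.0
[(0.7, array([476.75084902, 256.82803781,   4.        ]))]
[(0.5, array([464.18483897, 243.94195311,   4.        ]))]
```

View pics/b1.png

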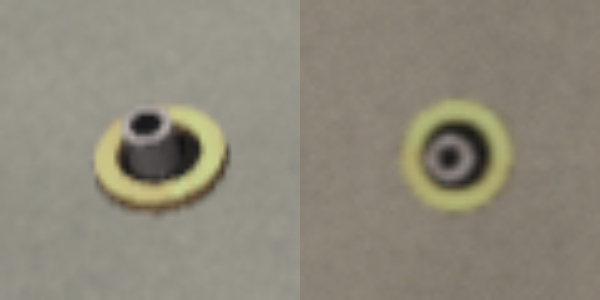

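```bash
python3 - <<'E'
from h import *
for n,b in(("side",(124,146)),("top",(157,150))):
    c=imaging.capture(n); r,q=proj(c,[468,248,10]).astype(int)
    print(at(c,(r-30+b[0]/5-.4,q-30+b[1]/5-.4),30),nest(c,(468,248)))
E
```

```text
[467.10515159 248.96451725  30.        ] [469.4 241.   64.7  63.6   1.7]
[466.21190587 248.08093188  30.        ] [468.1 247.3  64.6  64.9   2. ]
```

```bash

python3 -m pendant '[[[0.25,-0.4,0],0,0.4],[[0.4,-0.8,0],0,0.4],[[0.49,-1,0],0,0.4],[[0.49,-1,-0.3],0,0.4],[[0.49,-1,-0.3],0,0.4]]' >/dev/null
python3 -m pendant '[[[0,-0.107,0],0,0.4],[[0,-0.107,0],0,0.4],[[0,-0.107,-0.3],0,0.4],[[0,-0.107,-0.5],0,0.4],[[0,-0.107,-0.6],0,0.4],[[0,-0.107,-0.6],0,0.4],[[0,-0.107,-0.6],0,0.4]]'
```

```text
t: 12.67
position: [635.3, -160.3, 100.0]
ee_rot: [0.214, 0.977, -0.0, 0.0]
wrist_force: [-0.0, -0.6, 0.4]
finger_gap: 61.3
gripper_force: 0.0
```

```bash

python3 -m pendant '[[[0,0,-0.1],0,0.4],[[0,0,-0.165],0,0.4],[[0,0,-0.165],0,0.4],[[0,0,-0.165],0,-0.4],[[0,0,-0.165],0,-1],[[0,0,-0.165],0,-1],[[0,0,-0.165],0,-1],[[0,0,-0.165],0,-1],[[0,0,-0.165],0,-1],[[0,0,-0.165],0,-1],[[0,0,-0.165],0,-1]]' 25
```

```text
t: 13.58
position: [635.3, -160.7, 86.2]
ee_rot: [0.214, 0.977, -0.0, 0.0]
wrist_force: [0.0, 0.8, 2.2]
finger_gap: 38.0
gripper_force: 24.7
```

```bash

python3 -m pendant '[[[0,0,0.1],0,-1],[[0,0,0.3],0,-1],[[0,0,0.6],0,-1],[[0,0,0.6],0,-1]]' >/dev/null
for i in 1 2 3; do python3 -m pendant '[[[0.03,0.33,0],0,-1],[[0.06,0.67,0],0,-1],[[0.08,1,0],0,-1],[[0.08,1,0],0,-1]]'|head -2|tail -1; done; python3 -m pendant '[[[0.04,0.3,0],0,-1],[[0.04,0.55,0],0,-1],[[0.04,0.55,0],0,-1],[[0.04,0.55,0],0,-1]]'
python3 - <<'E'
from h import *
c=imaging.capture("side"); t=imaging.capture("top")
cv2.imwrite("pics/s2c.png",np.hstack([cv2.resize(c["color"][235:310,270:345,::-1],None,fx=5,fy=5,interpolation=cv2.INTER_CUBIC),cv2.resize(t["color"][160:235,310:385,::-1],None,fx=5,fy=5,interpolation=cv2.INTER_CUBIC)]))
E
```

```text
position: [641.6, -75.9, 132.9]
position: [647.8, 3.8, 132.8]
position: [654.1, 83.4, 132.8]
t: 15.25
position: [657.4, 123.2, 133.0]
ee_rot: [0.214, 0.977, -0.0, -0.0]
wrist_force: [-1.0, 0.5, -1.0]
finger_gap: 38.5
gripper_force: 24.7
```

View pics/s2c.png

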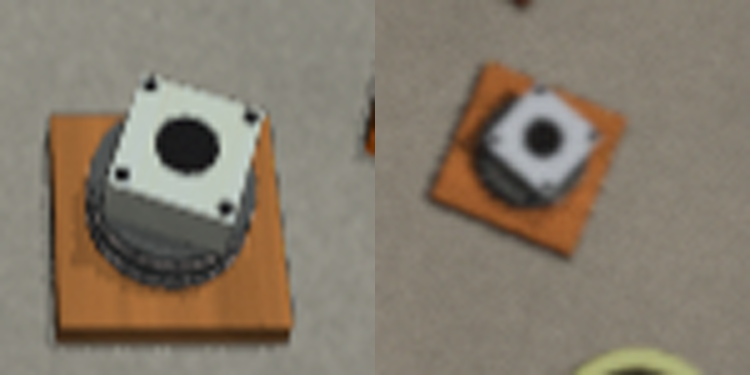

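```bash

python3 -m pendant '[[[0,0,-0.4],0,-1],[[0,0,-0.8],0,-1],[[0,0,-1],0,-1],[[0,0,-1],0,-1]]' >/dev/null
python3 -m pendant '[[[0,0,-0.2],0,-1],[[0,0,-0.3],0,-1],[[0,0,-0.38],0,-1],[[0,0,-0.43],0,-1],[[0,0,-0.45],0,-1],[[0,0,-0.45],0,-1]]'
python3 - <<'E'
from h import *
c=imaging.capture("side"); t=imaging.capture("top")
N=[at(c,(235+y/5-.4,270+x/5-.4),78)[:2] for x,y in((122,174),(225,208),(251,118),(151,84))]
print(np.mean(N,0),at(c,(235+146/5-.4,270+187/5-.4),78),at(t,(160+138/5-.4,310+(543-375)/5-.4),78))
for i in range(4):
    d=N[(i+1)%4]-N[i]; print(np.degrees(np.arctan2(d[1],d[0]))%90,np.hypot(*d))
E
```

```text
t: 16.18
position: [657.7, 123.3, 18.1]
ee_rot: [0.214, 0.977, 0.0, 0.0]
wrist_force: [-1.0, 0.1, -1.4]
finger_gap: 38.6
gripper_force: 24.7
[ 638.78046124 -158.56923661] [ 638.56697895 -158.85596033   78.        ] [ 636.71675326 -159.01742853   78.        ]
47.73086693692195 38.73164346689314
47.839692477221355 38.45476319696313
46.44230817273254 38.99317206321535
48.20387001296126 39.33290079494493
```

```bash

python3 -m pendant '[[[0,0,-0.03],0,-1],[[0,0,-0.05],0,-1],[[0,0,-0.065],0,-1],[[0,0,-0.073],0,-1],[[0,0,-0.073],0,-1],[[0,0,-0.073],0,-1]]'
```

```text
t: 16.78
position: [657.5, 123.4, 12.2]
ee_rot: [0.214, 0.977, 0.0, 0.0]
wrist_force: [-1.0, 0.9, 1.0]
finger_gap: 38.7
gripper_force: 24.7
```

```bash

python3 -m pendant '[[[0,0,-0.007],0,-1],[[0,0,-0.007],0,-1],[[0,0,-0.007],0,-1]]'
```

```text
t: 17.03
position: [657.6, 123.4, 12.2]
ee_rot: [0.214, 0.977, 0.0, 0.0]
wrist_force: [-4.3, 0.2, 5.8]
finger_gap: 38.4
gripper_force: 24.6
```

Seated; release, go back and turn for the block.

```bash

python3 -m pendant '[[[0,0,0],0,0.1],[[0,0,0],0,0.3],[[0,0,0],0,0.4],[[0,0,0],0,0.4],[[0,0,0.1],0,0.6],[[0,0,0.3],0,0.8],[[0,0,0.6],0,0.8],[[0,0,1],0,0.8],[[0,0,1],0,0.8]]'
python3 -m pendant '[[[0,-0.2,0.4],0,0.8],[[-0.04,-0.6,0.7],-0.08,0.8],[[-0.08,-1,0.7],-0.154,0.8],[[-0.08,-1,0.7],-0.154,0.8]]'
for i in 1 2; do python3 -m pendant '[[[-0.03,-0.33,0],0,0.8],[[-0.06,-0.67,0],0,0.8],[[-0.08,-1,0],0,0.8],[[-0.08,-1,0],0,0.8]]'|head -2|tail -1; done; python3 -m pendant '[[[0,0,0],0,0.8],[[0,0,0],0,0.8]]'
python3 - <<'E'
from h import *
for n in("side","top"):
    c=imaging.capture(n); 
    r,q=proj(c,[658,123,10]).astype(int); i=cv2.resize(c["color"][r-30:r+30,q-30:q+30,::-1],(300,300)); globals()[n]=i
cv2.imwrite("pics/n1.png",np.hstack([side,top]))
E
```

```text
t: 17.78
position: [660.6, 123.8, 100.0]
ee_rot: [0.214, 0.977, 0.002, 0.005]
wrist_force: [0.8, 0.8, 1.6]
finger_gap: 79.2
gripper_force: 0.0
t: 18.12
position: [652.3, 38.2, 151.2]
ee_rot: [0.366, 0.93, -0.0, 0.003]
wrist_force: [-0.1, 0.2, -0.9]
finger_gap: 79.1
gripper_force: 0.0
position: [644.6, -41.3, 147.9]
position: [638.0, -120.6, 147.7]
t: 18.95
position: [638.6, -115.8, 147.7]
ee_rot: [0.361, 0.932, 0.0, 0.0]
wrist_force: [-0.2, 0.2, 0.0]
finger_gap: 79.1
gripper_force: 0.0
```

View pics/n1.png

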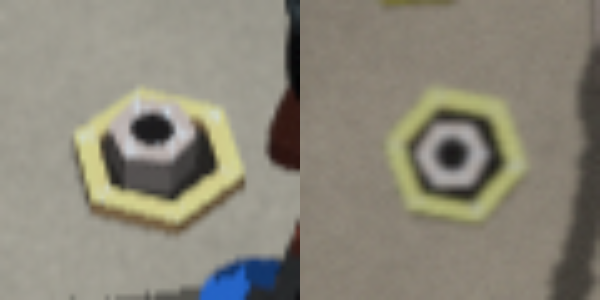

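```bash

python3 -m pendant '[[[-0.01,-0.3,0],0,0.8],[[-0.01,-0.54,0],0,0.8],[[-0.01,-0.54,-0.3],0,0.8],[[-0.01,-0.54,-0.7],0,0.8],[[-0.01,-0.54,-0.9],0,0.8],[[-0.01,-0.54,-0.9],0,0.8],[[-0.01,-0.54,-0.9],0,0.8]]'
```

```text
t: 19.63
position: [637.1, -158.5, 74.5]
ee_rot: [0.361, 0.933, 0.0, -0.001]
wrist_force: [0.1, -0.4, 0.1]
finger_gap: 79.0
gripper_force: 0.0
```

```bash

python3 -m pendant '[[[0,0,-0.1],0,0.8],[[0,0,-0.2],0,0.8],[[0,0,-0.2],0,0.8],[[0,0,-0.2],0,-0.2],[[0,0,-0.2],0,-1],[[0,0,-0.2],0,-1],[[0,0,-0.2],0,-1],[[0,0,-0.2],0,-1],[[0,0,-0.2],0,-1],[[0,0,-0.2],0,-1],[[0,0,-0.2],0,-1]]' 30
```

```text
t: 20.55
position: [637.8, -159.9, 59.9]
ee_rot: [0.362, 0.932, 0.0, 0.0]
wrist_force: [0.1, 0.6, 1.3]
finger_gap: 48.2
gripper_force: 30.0
```

```bash

python3 -m pendant '[[[0,0,0.1],0,-1],[[0,0,0.3],0,-1],[[0,0,0.6],0,-1],[[0,0,0.6],0,-1]]' >/dev/null
for i in 1 2; do python3 -m pendant '[[[-0.34,0.31,0],0,-1],[[-0.68,0.62,0],-0.06,-1],[[-0.68,0.62,0],-0.12,-1],[[-0.68,0.62,0],-0.134,-1],[[-0.68,0.62,0],-0.134,-1]]'|head -2|tail -1; done; python3 -m pendant '[[[-0.34,0.31,0],0,-1],[[-0.68,0.62,0],0,-1],[[-0.68,0.62,0],0,-1],[[-0.68,0.62,0],0,-1]]'
python3 - <<'E'
from h import *
c=imaging.capture("side"); t=imaging.capture("top")
cv2.imwrite("pics/s3c.png",np.hstack([cv2.resize(c["color"][235:310,270:345,::-1],None,fx=5,fy=5,interpolation=cv2.INTER_CUBIC),cv2.resize(t["color"][160:235,310:385,::-1],None,fx=5,fy=5,interpolation=cv2.INTER_CUBIC)]))
E
```

```text
position: [582.4, -109.7, 106.5]
position: [528.5, -60.4, 107.1]
t: 22.05
position: [473.9, -10.5, 107.3]
ee_rot: [0.594, 0.804, 0.0, 0.0]
wrist_force: [0.8, -0.4, -2.2]
finger_gap: 48.0
gripper_force: 30.0
```

View pics/s3c.png

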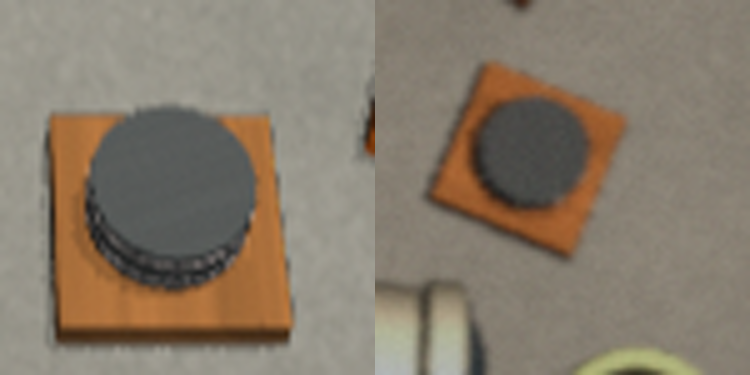

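```bash

python3 -m pendant '[[[0,0,-0.4],0,-1],[[0,0,-0.7],0,-1],[[0,0,-0.9],0,-1],[[0,0,-1],0,-1],[[0,0,-1],0,-1],[[0,0,-1],0,-1]]' >/dev/null
python3 -m pendant '[[[0,0,-0.05],0,-1],[[0,0,-0.08],0,-1],[[0,0,-0.1],0,-1],[[0,0,-0.1],0,-1],[[0,0,-0.1],0,-1]]'
python3 - <<'E'
from h import *
c=imaging.capture("side"); t=imaging.capture("top")
print(at(c,(235+182/5-.4,270+173/5-.4),50),at(t,(160+151/5-.4,310+(534-375)/5-.4),50))
E
```

```text
t: 23.07
position: [474.5, -11.0, 19.7]
ee_rot: [0.595, 0.803, 0.0, 0.0]
wrist_force: [-0.6, -0.4, -2.2]
finger_gap: 47.8
gripper_force: 30.0
[ 636.04464373 -158.69830692   50.        ] [ 633.65871501 -157.58475698   50.        ]
```

```bash

python3 -m pendant '[[[0,0,-0.03],0,-1],[[0,0,-0.055],0,-1],[[0,0,-0.07],0,-1],[[0,0,-0.078],0,-1],[[0,0,-0.08],0,-1],[[0,0,-0.08],0,-1]]'
```

```text
t: 23.67
position: [474.3, -11.0, 13.8]
ee_rot: [0.595, 0.803, -0.0, 0.0]
wrist_force: [-4.3, 0.1, 5.1]
finger_gap: 47.7
gripper_force: 30.0
```

```bash

python3 -m pendant '[[[0,0,0],0,0.3],[[0,0,0],0,0.6],[[0,0,0],0,0.8],[[0,0,0],0,1],[[0,0,0.1],0,1],[[0,0,0.3],0,1],[[0,0,0.6],0,1],[[0,0,1],0,1],[[0,0,1],0,1]]'
for i in 1 2; do python3 -m pendant '[[[0.34,-0.31,0],0,1],[[0.68,-0.62,0],0.06,1],[[0.68,-0.62,0],0.12,1],[[0.68,-0.62,0],0.18,1],[[0.68,-0.62,0],0.18,1]]'|head -2|tail -1; done; python3 -m pendant '[[[0.34,-0.31,0],0,1],[[0.65,-0.6,0],0,1],[[0.65,-0.6,0],0,1],[[0.65,-0.6,0],0,1]]'
python3 - <<'E'
from h import *
for n in("side","top"):
    c=imaging.capture(n); 
    r,q=proj(c,[474,-11,10]).astype(int); i=cv2.resize(c["color"][r-30:r+30,q-30:q+30,::-1],(300,300)); globals()[n]=i
cv2.imwrite("pics/q1.png",np.hstack([side,top]))
E
```

```text
t: 24.42
position: [477.3, -11.3, 100.3]
ee_rot: [0.595, 0.803, 0.003, 0.004]
wrist_force: [1.2, -0.0, 1.2]
finger_gap: 87.9
gripper_force: 0.0
position: [529.0, -61.1, 92.7]
position: [583.2, -110.4, 92.7]
t: 25.58
position: [635.2, -158.6, 92.0]
ee_rot: [0.277, 0.961, 0.0, -0.001]
wrist_force: [-0.5, 0.3, 0.2]
finger_gap: 87.7
gripper_force: 0.0
```

View pics/q1.png

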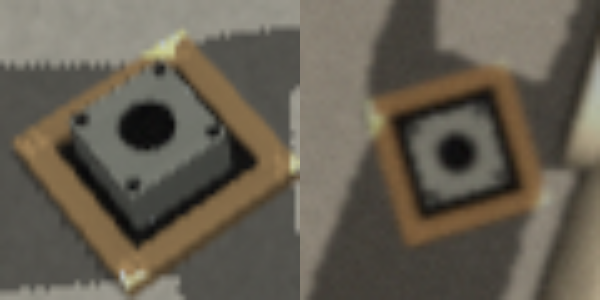

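```bash

python3 -m pendant '[[[0,0,-0.2],0,1],[[0,0,-0.4],0,1],[[0,0,-0.6],0,1],[[0,0,-0.75],0,1],[[0,0,-0.79],0,1],[[0,0,-0.79],0,1],[[0,0,-0.79],0,1],[[0,0,-0.79],0,0],[[0,0,-0.79],0,-1],[[0,0,-0.79],0,-1],[[0,0,-0.79],0,-1],[[0,0,-0.79],0,-1],[[0,0,-0.79],0,-1],[[0,0,-0.79],0,-1]]' 40
```

```text
t: 26.85
position: [635.6, -158.2, 30.5]
ee_rot: [0.274, 0.962, 0.0, 0.001]
wrist_force: [0.1, 0.6, 3.0]
finger_gap: 63.2
gripper_force: 40.0
```

```bash

python3 -m pendant '[[[0,0,0.1],0,-1],[[0,0,0.25],0,-1],[[0,0,0.5],0,-1],[[0,0,0.5],0,-1]]' >/dev/null
python3 -m pendant '[[[-0.3,-0.12,0],0,-1],[[-0.6,-0.24,0],0,-1],[[-1,-0.4,0],0,-1],[[-1,-0.4,0],0,-1],[[-1,-0.4,0],0,-1]]' >/dev/null
python3 -m pendant '[[[-0.3,-0.12,0],0,-1],[[-0.6,-0.24,0],0,-1],[[-1,-0.4,0],0,-1],[[-1,-0.4,0],0,-1],[[-1,-0.4,0],0,-1],[[-1,-0.4,0],0,-1]]'
```

```text
t: 28.1
position: [476.2, -222.2, 70.3]
ee_rot: [0.274, 0.962, 0.0, 0.001]
wrist_force: [0.3, -0.3, -3.2]
finger_gap: 63.4
gripper_force: 40.0
```

```bash

python3 -m pendant '[[[-0.04,0,-0.2],0,-1],[[-0.04,0,-0.4],0,-1],[[-0.04,0,-0.55],0,-1],[[-0.04,0,-0.63],0,-1],[[-0.04,0,-0.63],0,-1],[[-0.04,0,-0.63],0,-1]]'
python3 -m pendant '[[[0,0,-0.02],0,-1],[[0,0,-0.035],0,-1],[[0,0,-0.045],0,-1],[[0,0,-0.05],0,-1],[[0,0,-0.05],0,-1],[[0,0,-0.05],0,-1]]'
```

```text
t: 28.6
position: [472.3, -221.9, 19.3]
ee_rot: [0.274, 0.962, 0.0, -0.0]
wrist_force: [-0.2, -0.1, -4.3]
finger_gap: 63.4
gripper_force: 40.0
t: 29.1
position: [472.0, -222.3, 15.6]
ee_rot: [0.274, 0.962, -0.0, 0.0]
wrist_force: [0.6, -0.3, -5.1]
finger_gap: 63.2
gripper_force: 40.0
```

```bash

python3 -m pendant '[[[0,0,-0.01],0,-1],[[0,0,-0.018],0,-1],[[0,0,-0.025],0,-1],[[0,0,-0.025],0,-1],[[0,0,-0.025],0,-1]]'
```

```text
t: 29.52
position: [472.1, -222.3, 14.5]
ee_rot: [0.274, 0.962, -0.0, 0.0]
wrist_force: [-4.8, 1.2, 5.0]
finger_gap: 63.6
gripper_force: 40.0
```

Seated; release and retreat.

```bash

python3 -m pendant '[[[0,0,0],0,0.6],[[0,0,0],0,0.9],[[0,0,0],0,1],[[0,0,0],0,1],[[0,0,0.1],0,1],[[0,0,0.3],0,1],[[0,0,0.6],0,1],[[0,0,1],0,1],[[0,0,1],0,1]]'
python3 -m pendant '[[[0,0.2,0.4],0,1],[[0,0.5,0.8],0,1],[[0,1,1],0,1],[[0,1,1],0,1],[[0,1,1],0,1]]'
python3 - <<'E'
from h import *
c=imaging.capture("side");save(c,"e.png");t=imaging.capture("top")
a=cv2.resize(c["color"][100:384,100:384,::-1],(400,400));b=cv2.resize(t["color"][130:300,140:400,::-1],(390,255));b=cv2.copyMakeBorder(b,0,145,0,0,0)
cv2.imwrite("pics/e1.png",np.hstack([a,b]))
E
```

```text
t: 30.27
position: [474.7, -223.7, 101.0]
ee_rot: [0.274, 0.962, -0.001, 0.005]
wrist_force: [0.4, 0.4, 1.6]
finger_gap: 88.0
gripper_force: 0.0
t: 30.68
position: [472.9, -141.1, 175.4]
ee_rot: [0.273, 0.962, -0.0, 0.002]
wrist_force: [0.5, -0.3, -1.0]
finger_gap: 87.5
gripper_force: 0.0
```

View pics/e1.png

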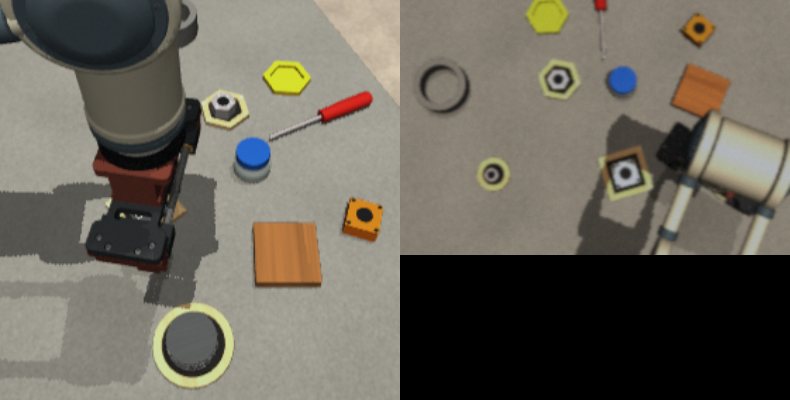

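```bash
python3 -m pendant '[[[0,0,0],0,1],[[0,0,0],0,1],[[0,0,0],0,1],[[0,0,0],0,1]]' >/dev/null; python3 -c "
from station import ticket; print(ticket.close_job())"
```

```text
the job is handed in; nothing more can be done
None
```

All four parts sit flat in their own nests and are released, the tub and tape roll look untouched in the final pictures, and I handed the job in at about 31 s (no verdict was returned).

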